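# Open the descaler bottle at the kitchen's bottle holder

### The arm

A 6-joint arm with a two-finger parallel gripper is mounted at the origin on the work surface. World frame = base frame: x ahead of the robot, y to its left, z up, the work surface at z = 0. Lengths are in mm, angles in degrees, forces in N, time in s.
With the tool pointing down it reaches from about 300 to 850 mm from the base axis. Payload 4.2 kg.
Tool frame: the origin (TCP) lies midway between the tips of the shut fingers; the grasp point (between the pads) lies 19 mm behind it; z points along the fingers, y is the line along which they close (so a half turn about z gives the same grasp; the last joint's range is limited). The gripper opens to 91 mm and grips with 3 to 60 N. Pads are 32 mm wide; open, the fingers measure 118 mm over their backs; the gripper's body (76 mm by 178 mm) begins 60 mm behind the grasp point.
Start: joints at [65.604, 18.312, 89.639, -0, 72.044, -1.146], TCP at [226.987, 528.318, 213.976] pointing down, gripper open.
Joint ranges: [-177.97, 177.97], [-48.28, 115.42], [12.27, 149.76], [-77.06, 257.06], [2.81, 150.46], [-146.56, 146.56]. Speed limits (degrees/s): [147.25, 147.25, 180, 180, 180, 180].

### API

Orientations are given as [roll, pitch, yaw] about the fixed x, y, z axes, in that order (R = Rz(yaw) Ry(pitch) Rx(roll)).
In Python, from workcell import env gives the robot as it stands.
- The arm moves only by the shell command python3 -m jog 'ROWS' [FORCE]. ROWS is a JSON object of lists of equal length, an entry for each row: "jaw": the finger opening in mm, from 0 to 91.2; "slide": the shift along the tool's x, y, z in units of 30 mm (1.0 is 30 mm), a list of three; "spin": the turn about the tool's z in units of 8 degrees (1.0 is 8 degrees). In form: {"jaw": [jaw, ...], "slide": [[dx, dy, dz], ...], "spin": [spin, ...]}. A call has 1 to 10 rows; each row shifts and turns the commanded pose from where the row before left it, along the tool's axes as they then stand; what a row does not reach is not made up. A row lasts 1/10 s, in which the tool goes at most 50 mm and 8.59 degrees, less where a joint would pass 70% of its speed; a pose out of reach is approached as far as the arm can. A call is refused whole if a number of a shift passes 1 or a number of a turn 1, either way. A call with a gripper value outside its range is refused whole. The fingers move at their own pace and stop on an object; FORCE is the grip in N (left out, the last holds). Time passes only in rows, so rows that do not move let the fingers close. It gives the time, the measured TCP pose, the force, the opening and the grip force at its end, in the units of the state.
- env.state(): the state, without advancing time (a new reading comes with each control period).
- env.grab_frame(name): name is "scene" or "top" or "wrist"; returns the picture (400x640x3 uint8, red, green, blue); there is no depth.
- env.camera_model(name): a dict with "fx", "fy", "cx", "cy" (pixels), "camera_from_world" (4x4, takes a point from world to camera coordinates). Camera axes: x right, y up, looking along -z (the intrinsics and any distortion apply to the point x, -y, -z); pixel columns grow to the right and rows downward; lengths in mm; the calibration is good to about 2 mm. A picture is of the moment at which its call begins: read the wrist's pose just before it. camera_model takes no time and is no camera call; for the wrist camera it gives the pose at the moment of the call.
- env.job_done(): hands the job in; it is judged then, once.
The state is a dict: "time_s": time; "qpos": joint angles; "qvel": joint speeds; "effort": joint torques, N m; "ee_pos": TCP position; "ee_rot": TCP orientation; "force": force on the tool from outside, world axes, zero at the start; "torque": the same for the moment, N m; "gripper_width": finger opening in mm; "gripper_force": force on a finger pad.
Only numpy, scipy, OpenCV 4.12 (cv2) and the standard library are available. Lean on these libraries where they do the work, as an engineer would, in place of code of your own. Each camera call takes 0.05 s, during which the arm holds its last target. There are 200 camera calls.

### The job

Take the square descaler bottle out of the crate, with its cap still on, and stand it fully home in the steel bottle holder. Then push its safety cap down, twist it anticlockwise until it comes free, and finish while holding the cap level in the gripper, straight above the bottle with a gap of at least 5 cm under it, the bottle staying home in the holder. Do not knock anything over.

Things in the scene. Friction and masses are not known exactly. Their poses are not given: they have to be found in the camera images.
- bottle: square white plastic bottle standing in the crate among five shorter containers; body 52 x 52 mm, 88 mm high, 0.25 to 0.45 kg; origin at the centre of its underside, z up, x and y square to its flat sides; cap top 130 mm above the origin. It may be lifted and carried by its locked cap (a few degrees of play). The neck without cap ends 116 mm above the origin (spring plunger to 132)
- cap: round ribbed grey cap, 44 mm wide, 30 high, 25 g; origin at the centre of its lower rim, z up; shut: 100 mm above the bottle's origin, x along the bottle's x. Pressed against its spring (7 N, 13 N at 5 mm) it unlocks at 4.5 mm, bottoms at 8 mm; kept down, it turns anticlockwise seen from above, and lifts off when turned 50 to 77 degrees relative to the bottle (stop at about 80; clockwise blocked)
- socket (a point): centre of the socket floor of the steel bottle holder, 10 mm above the counter; z up, x and y square to the socket walls. The holder is screwed down; the socket is 56 x 56 mm inside, 32 mm deep, with a flared lip up to 52 mm above the counter, 78 mm across. The bottle fits in any of four quarter turns, and can then turn about 4 degrees either way
- crate: grey open plastic crate fixed on the counter, outside 260 x 190 mm (its x by y), 75 mm high, floor 5 mm thick; origin at the centre of its underside. Six containers stand in it in two rows of three, about 80 mm apart, in any order
- round_bottle: round white bottle with a narrow grey cap, 54 mm across, 96 mm high, in the crate; origin at the centre of its underside, z up; to be left standing
- jar: squat round white jar, 60 mm across, 78 mm high, in the crate; origin at the centre of its underside, z up; to be left standing
- tin: round tin, 60 mm across, 88 mm high, in the crate; origin at the centre of its underside, z up; to be left standing
- tub: small oblong tub with lid, 52 x 44 mm, 74 mm high, in the crate; origin at the centre of its underside, z up; to be left standing
- pucks: plain grey round canister, 56 mm across, 70 mm high, in the crate; origin at the centre of its underside, z up; to be left standing
- cup: steel cup, 68 mm across, 75 mm high, on the counter between crate and holder; origin at the centre of its underside, z up; to be left standing
- can_a: large food can, 100 mm across, 115 mm high, towards the far edge of the counter; origin at the centre of its underside, z up; to be left standing
- can_b: large food can, 100 mm across, 115 mm high, towards the far edge of the counter; origin at the centre of its underside, z up; to be left standing
- bowl: steel bowl, 120 mm across, 50 mm high, on the robot's right; origin at the centre of its underside, z up; to be left standing
Mind the look-alikes: they are no part of the job. What is shaped like the bottle but green is not meant. Leave any yellow look-alike of the cap alone.

How it is judged (in metres and radians):
On the way, in this order (a step that is already met when the one before it is completed fails the run):
1. the bottle stands home in the holder with its cap still on and locked (z of bottle in the frame of socket between -0.004 and 0.004 m and horizontal distance between bottle and socket below 0.006 m and angle between bottle's own z axis and vertical below 0.1 rad and z of cap in the frame of bottle between 0.088 and 0.103 m and angle between the x axis of cap and the x axis of bottle, either way round below 0.3 rad), for 0.2 s.
2. the cap has been turned out of its lock, on the seated bottle (z of bottle in the frame of socket between -0.004 and 0.004 m and horizontal distance between bottle and socket below 0.006 m and angle between bottle's own z axis and vertical below 0.1 rad and z of cap in the frame of bottle below 0.112 m and angle between the x axis of cap and the x axis of bottle, either way round above 0.65 rad), for 0.04 s.
At the end, for the whole second after the job is handed in: Bottle home in the socket (4 mm off its floor, 6 mm off centre, 0.1 rad tilt); cap held still by the fingers (over 1 N), clear of the bottle, its rim over 160 mm above the bottle's underside (about 5 cm over the neck), within 30 mm of the bottle's axis, tilt under 0.35 rad (z of bottle in the frame of socket between -0.004 and 0.004 m and horizontal distance between bottle and socket below 0.006 m and angle between bottle's own z axis and vertical below 0.1 rad and z of cap in the frame of bottle above 0.16 m and horizontal distance between cap and bottle below 0.03 m and angle between cap's own z axis and vertical below 0.35 rad and contact force between the fingers and cap above 1 N and contact force between cap and bottle below 0.05 N and linear speed of each of cap, bottle below 0.05 m/s); the arm keeps its last pose, push and grip.
It fails at once if another container, can, cup or bowl is knocked over (angle between any of round_bottle, jar, tin, tub, pucks, cup, can_a, can_b, bowl's own z axis and vertical above 0.8 rad).
It also fails if it takes over 45 s, if anything falls off the work surface, if the arm or the gripper's body presses on something with over 40 N, if the wrist force passes 120 N, or if a joint passes its speed limit or range.

## Working session

There is one attempt and no reset: what is moved stays moved. The work goes in short steps, Python scripts to look and compute and a shell command to move; the robot and the scene stay as the last step left them, time stands still between calls to the robot, and variables do not carry over. Pictures are saved under pics/ and viewed, at most 10 in all, crops included, and the job is handed in when it is done.

```bash
mkdir -p pics; ls; cat > h.py <<'E'
import numpy as np, cv2
from workcell import env
def cam(n):
    m=env.camera_model(n); return m,np.array(m["camera_from_world"])
def ray(n,u,v,z,M=None):
    m,T=M or cam(n); R=T[:3,:3];c=-R.T@T[:3,3]
    d=R.T@np.array([(u-m["cx"])/m["fx"],-(v-m["cy"])/m["fy"],-1.0])
    return (c+d*(z-c[2])/d[2]).round(1)
def pix(n,p,M=None):
    m,T=M or cam(n); q=T[:3,:3]@np.array(p,float)+T[:3,3]
    return np.array([m["cx"]+m["fx"]*q[0]/-q[2], m["cy"]+m["fy"]*(-q[1])/-q[2]]).round(1)
E
python3 - <<'E'
from h import *
s=env.state();print(s)
for n in("top","scene","wrist"):
    print({k:v for k,v in env.camera_model(n).items() if k!="camera_from_world"}); T=cam(n)[1]; print((-T[:3,:3].T@T[:3,3]).round())
    cv2.imwrite(f"pics/{n}0.png",env.grab_frame(n)[:,:,::-1])
E
```

```text
pics
{'time_s': 0.0, 'qpos': array([ 6.56032493e+01,  1.83525710e+01,  8.97076982e+01, -2.17650303e-03,
        7.20445102e+01, -1.14611594e+00]), 'qvel': array([-0.10333038, -0.0754882 , -0.01617092,  0.07241694, -0.00326144,
        0.02917863]), 'effort': array([ 1.78648785e-03, -4.12465167e+01, -2.31969559e+01,  7.31570623e-02,
        4.59411205e-02, -1.35876530e-04]), 'ee_pos': array([226.78086141, 527.82311808, 213.10221886]), 'ee_rot': array([-1.79895200e+02, -2.69572450e-05,  1.56750038e+02]), 'force': array([-0.42507008, -0.75385506, -0.15985398]), 'torque': array([ 0.01189281,  0.03839469, -0.03455001]), 'gripper_force': 0.0, 'gripper_width': 91.26633760988274}
{'fx': 481.60129725951276, 'fy': 481.60129725951276, 'cx': 316.54373547691665, 'cy': 199.75522991563483}
[ 439.  -22. 1587.]
{'fx': 432.27297903797114, 'fy': 432.27297903797114, 'cx': 311.3039855687879, 'cy': 196.97363671059475}
[1178.  420. 1085.]
{'fx': 355.5688359343295, 'fy': 355.5688359343295, 'cx': 317.80673023452397, 'cy': 200.63354284949827}
[153. 561. 383.]
```

View pics/top0.png

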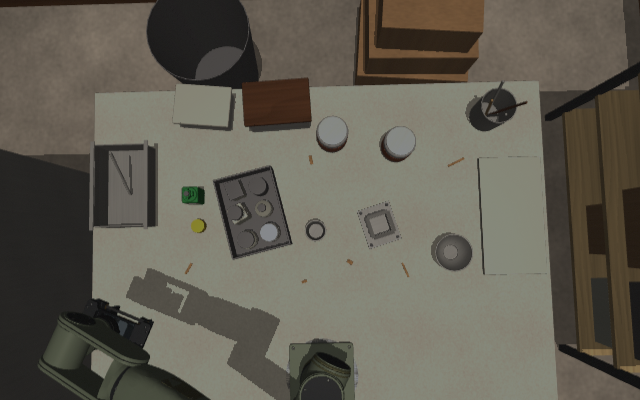

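View pics/scene0.png

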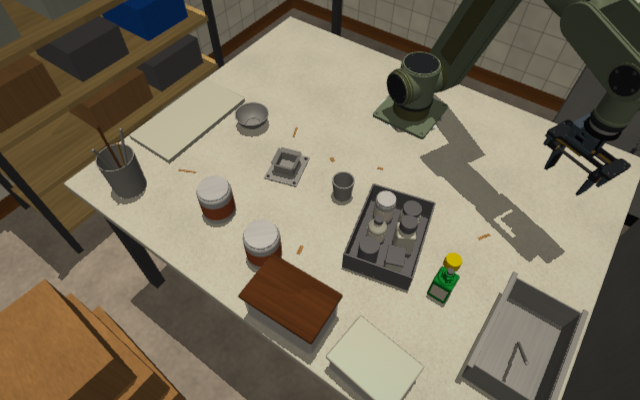

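The top view shows the crate at about (252,212), the holder at (380,224), the cup at (316,230), and the green look-alike at (192,195). I'll enlarge the crate and holder.

```bash
python3 - <<'E'
from h import *
a=cv2.imread("pics/top0.png")
c=cv2.resize(a[160:265,210:300],None,fx=5,fy=5,interpolation=cv2.INTER_CUBIC)
d=cv2.resize(a[192:260,350:410],None,fx=5,fy=5,interpolation=cv2.INTER_CUBIC)
o=np.zeros((525,760,3),np.uint8);o[:,:450]=c;o[:340,455:755]=d
o=cv2.convertScaleAbs(o,alpha=1.3)
cv2.imwrite("pics/crop1.png",o)
E
```

```text
(no output)
```

View pics/crop1.png

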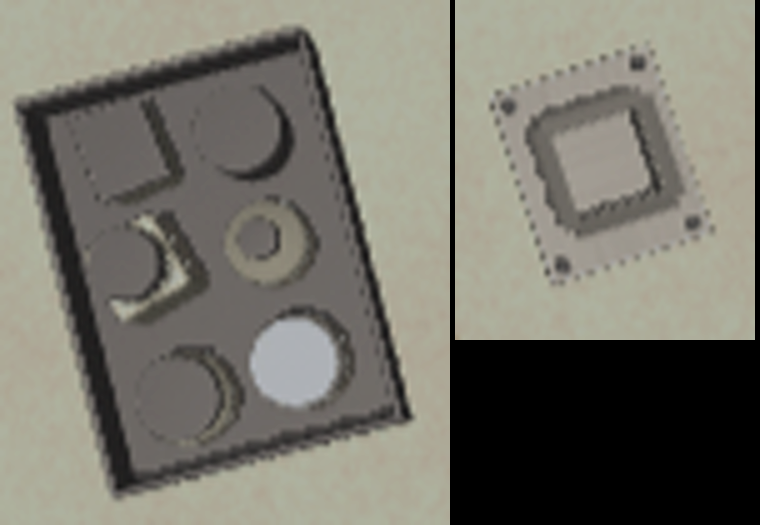

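The square bottle with the grey cap is in the middle of the left column; its cap centre is at crop (125,263), which is top pixel (235,212.6). The socket centre is about crop (606,162), which is (380.2,224.4).

```bash
python3 - <<'E'
from h import *
t=cam("top")
T=lambda x,y:(210+x/5,160+y/5)
H=lambda x,y:(350+(x-455)/5,192+y/5)
print("cap",ray("top",*T(125,263),135,t))
for c in((16,105),(300,30),(411,417),(117,493)):print("crate",ray("top",*T(*c),75,t))
for c in((75,125),(150,100)):print("tub",ray("top",*T(*c),79,t))
for c in((490,95),(650,42),(712,232),(555,283)):print("plate",ray("top",*H(*c),3,t))
for c in((553,138),(632,108),(660,188),(580,213)):print("sock",ray("top",*H(*c),10,t))
m,w=cam("wrist");s=env.state();R=w[:3,:3]
print("cup",ray("top",316,230,75,t)); print(R.round(3))
from scipy.spatial.transform import Rotation as Ro
Rt=Ro.from_euler("xyz",s["ee_rot"],degrees=True).as_matrix()
print("tool",Rt.round(3),"cam in tool",(Rt.T@(-R.T@w[:3,3]-s["ee_pos"])).round(1),(Rt.T@R.T).round(3))
E
```

```text
cap [521.1 250.7 135. ]
crate [626.4 330.4  75. ]
crate [669.8 149.2  75. ]
crate [423.7  83.3  75. ]
crate [380.5 268.3  75. ]
tub [612.3 292.1  79. ]
tub [627.  244.4  79. ]
plate [ 524.3 -126.9    3. ]
plate [ 556.7 -233.     3. ]
plate [ 431.2 -269.1    3. ]
plate [ 400.4 -165.7    3. ]
sock [ 494.8 -166.7   10. ]
sock [ 513.2 -218.9   10. ]
sock [ 460.6 -235.3   10. ]
sock [ 445.5 -182.8   10. ]
cup [463.9   7.9  75. ]
[[ 0.395  0.919 -0.002]
 [-0.88   0.378 -0.288]
 [-0.264  0.115  0.958]]
tool [[-0.919  0.395 -0.001]
 [ 0.395  0.919 -0.001]
 [ 0.    -0.001 -1.   ]] cam in tool [  80.6    1.  -170. ] [[ 0.     0.958  0.288]
 [ 1.    -0.     0.   ]
 [ 0.     0.288 -0.958]]
```

```bash
python3 -m jog '{"jaw":[91,91,91,91,91,91,91,91,91,91],"slide":[[-0.95,-0.35,-0.1],[-0.95,-0.35,-0.1],[-0.95,-0.35,-0.1],[-0.95,-0.35,-0.1],[-0.95,-0.35,-0.1],[-0.95,-0.35,-0.1],[-0.95,-0.35,-0.1],[-0.95,-0.35,0],[-0.95,-0.35,0],[-0.95,-0.35,0]],"spin":[0,0,0,0,0,0,0,0,0,0]}' 40
python3 -m jog '{"jaw":[91,91,91,91,91],"slide":[[-0.95,-0.35,0],[-0.95,-0.35,0],[-0.95,-0.35,0],[0,0,0],[0,0,0]],"spin":[0,0,0,0,0]}'
python3 - <<'E'
from h import *
m=cam("wrist");s=env.state();f=env.grab_frame("wrist");cv2.imwrite("pics/w1.png",f[:,:,::-1])
print(s["ee_pos"],s["ee_rot"],s["time_s"],s["qpos"]);np.savez("w1.npz",T=m[1])
E
```

```text
time_s: 1.15
ee_pos: [448.0, 318.3, 234.7]
ee_rot: [-180.0, -0.0, 156.7]
force: [0.3, 0.7, 0.1]
gripper_width: 91.2
gripper_force: 0.0
time_s: 1.65
ee_pos: [513.4, 256.3, 234.5]
ee_rot: [-180.0, -0.1, 156.7]
force: [0.2, 0.9, -0.2]
gripper_width: 90.9
gripper_force: 0.0
[513.40955709 256.30127361 234.50166278] [-1.79975622e+02 -6.88635311e-02  1.56668366e+02] 1.65 [ 2.53598350e+01  1.75572170e+01  8.77466066e+01  3.69347551e-02
  7.47599488e+01 -4.13182744e+01]
```

View pics/w1.png

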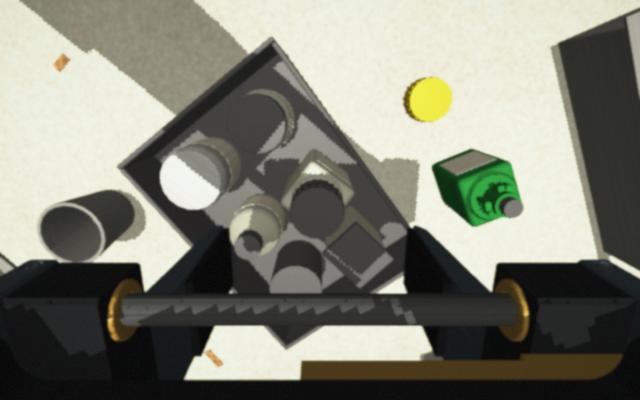

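The wrist view shows the bottle's cap at about (317,207), with the square shoulder behind it. Its far corner is near (315,151), and the left and right corners are near (283,198) and (355,185). I'll enlarge it.

```bash
python3 - <<'E'
from h import *
a=cv2.imread("pics/w1.png")[135:255,255:395]
a=cv2.convertScaleAbs(a,alpha=1.5,beta=20)
cv2.imwrite("pics/crop2.png",cv2.resize(a,None,fx=5,fy=5,interpolation=cv2.INTER_CUBIC))
E
```

```text
(no output)
```

View pics/crop2.png

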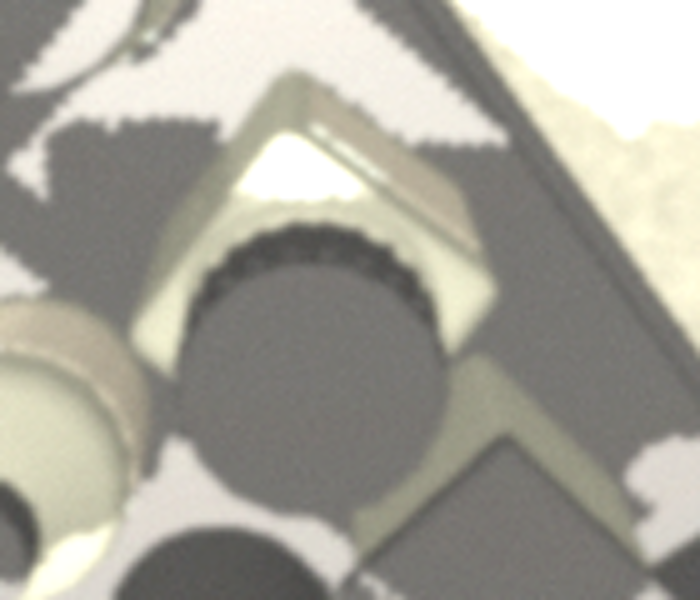

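```bash
python3 - <<'E'
from h import *
m=env.camera_model("wrist");M=(m,np.load("w1.npz")["T"])
P=lambda x,y:(255+x/5,135+y/5)
print("cap",ray("wrist",*P(313,390),135,M), "w",np.linalg.norm(ray("wrist",*P(180,390),135,M)-ray("wrist",*P(446,390),135,M)))
b,l,r=[ray("wrist",*P(*c),93,M) for c in((290,130),(135,325),(495,290))]
print(b,l,r,"ctr",(l+r)/2)
for d in(l-b,r-b):print(np.linalg.norm(d),np.degrees(np.arctan2(d[1],d[0]))%90)
t=env.camera_model
E
```

```text
cap [523.5 252.8 135. ] w 42.55643312120977
[490.3 262.6  93. ] [512.1 222.2  93. ] [532.  285.1  93. ] ctr [522.05 253.65  93.  ]
45.90642656535143 28.351474943829267
47.382908310908896 28.349894501396967
```

```bash
python3 -m jog '{"jaw":[91,91,91,91,91,91,91,91,91],"slide":[[0,0,0],[0,0,0],[0,0,0],[0,0,0],[0,0,0],[-0.27,0.23,1],[0,0,1],[0,0,0],[0,0,0]],"spin":[0.96,0.96,0.96,0.95,0.95,0,0,0,0]}'
```

```text
time_s: 2.6
ee_pos: [522.8, 253.6, 175.3]
ee_rot: [-180.0, -0.0, 118.6]
force: [0.1, -0.3, -0.3]
gripper_width: 91.0
gripper_force: 0.0
```

```bash
python3 -m jog '{"jaw":[91,91,91,91,91,44,40,40,40,40],"slide":[[-0.04,0,0.8],[0,0,0.8],[0,0,0.6],[0,0,0],[0,0,0],[0,0,0],[0,0,0],[0,0,0],[0,0,0],[0,0,0]],"spin":[0,0,0,0,0,0,0,0,0,0]}' 25
python3 -m jog '{"jaw":[35,35,35],"slide":[[0,0,0],[0,0,0],[0,0,0]],"spin":[0,0,0]}' 40
```

```text
time_s: 3.6
ee_pos: [524.1, 251.8, 109.2]
ee_rot: [180.0, -0.0, 118.5]
force: [-0.8, 0.1, 0.3]
gripper_width: 53.7
gripper_force: 0.0
time_s: 3.9
ee_pos: [523.7, 251.6, 108.9]
ee_rot: [-180.0, -0.0, 118.5]
force: [-0.7, -0.9, 1.0]
gripper_width: 42.6
gripper_force: 40.0
```

```bash
python3 -m jog '{"jaw":[35,35,35,35,35,35,35,35],"slide":[[0,0,-0.4],[0,0,-0.7],[0,0,-0.7],[0,0,-0.8],[0,0,-0.8],[0,0,-0.6],[0,0,0],[0,0,0]],"spin":[0,0,0,0,0,0,0,0]}' 40
python3 - <<'E'
from h import *
s=env.state();print(s["force"],s["torque"]);f=env.grab_frame("wrist");cv2.imwrite("pics/w2.png",f[:,:,::-1])
E
```

```text
time_s: 4.7
ee_pos: [523.7, 251.7, 228.7]
ee_rot: [-180.0, -0.0, 118.5]
force: [0.2, 0.4, -3.1]
gripper_width: 42.5
gripper_force: 40.0
[ 0.22990342  0.36331887 -3.05601396] [-0.08933579  0.04231989  0.03268993]
```

View pics/w2.png

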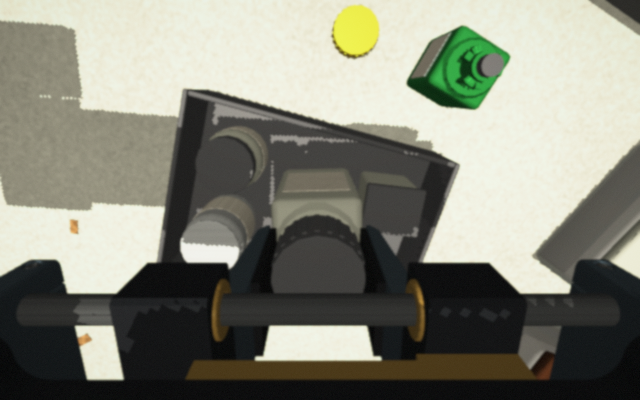

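The bottle is held by its cap, shoulder edge level in the image at about (317,200), so it is square with the gripper. I'll carry it just past the holder to look at the socket.

```bash
python3 -m jog '{"jaw":[35,35,35,35,35,35,35,35,35,35],"slide":[[0,0,0],[0,0,0],[-0.4,-0.14,0],[-0.8,-0.27,0],[-0.95,-0.32,0],[-0.95,-0.32,0],[-0.95,-0.32,0],[-0.95,-0.32,0],[-0.95,-0.32,0],[-0.95,-0.32,0]],"spin":[0.72,0.72,0,0,0,0,0,0,0,0]}' 40
python3 -m jog '{"jaw":[35,35,35,35,35,35,35,35,35,35],"slide":[[-0.95,-0.32,0],[-0.95,-0.32,0],[-0.95,-0.32,0],[-0.95,-0.32,0],[-0.95,-0.32,0],[-0.95,-0.32,0],[-0.95,-0.32,0],[-0.95,-0.32,0],[-0.95,-0.32,0],[-0.95,-0.32,0]],"spin":[0,0,0,0,0,0,0,0,0,0]}'
python3 -m jog '{"jaw":[35,35,35,35,35],"slide":[[-0.6,-0.2,0],[-0.3,-0.1,0],[0,0,0],[0,0,0],[0,0,0]],"spin":[0,0,0,0,0]}'
python3 - <<'E'
from h import *
m=cam("wrist");s=env.state();f=env.grab_frame("wrist");cv2.imwrite("pics/w3.png",f[:,:,::-1])
print(s["ee_pos"],s["ee_rot"],s["qpos"]);np.savez("w3.npz",T=m[1])
print(pix("wrist",(478.5,-200.5,10),m))
E
```

```text
time_s: 5.75
ee_pos: [516.5, 31.3, 228.0]
ee_rot: [-179.9, -0.0, 107.1]
force: [0.8, 0.2, -3.6]
gripper_width: 42.6
gripper_force: 40.0
time_s: 6.75
ee_pos: [507.6, -268.8, 227.8]
ee_rot: [-179.9, -0.1, 107.1]
force: [-0.8, 0.4, -3.1]
gripper_width: 42.7
gripper_force: 40.0
time_s: 7.25
ee_pos: [508.4, -294.4, 229.0]
ee_rot: [180.0, -0.0, 107.1]
force: [0.1, 0.6, -3.4]
gripper_width: 42.6
gripper_force: 40.0
[ 508.44141438 -294.4494785   228.95107029] [ 1.79991976e+02 -4.43352066e-02  1.07075994e+02] [-3.12178561e+01  1.89688716e+01  8.64771376e+01  3.68118173e-02
  7.45817547e+01 -4.83036420e+01]
[315.4  76.8]
```

View pics/w3.png

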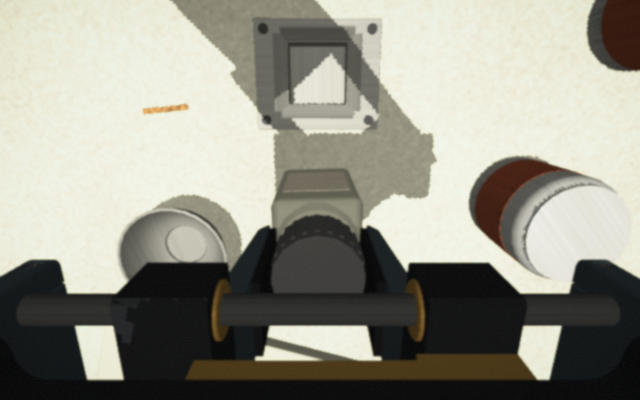

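The bottle is held and still square. The holder is well in view: plate (252,18) to (380,132), socket floor around (317,75). I'll enlarge it.

```bash
python3 - <<'E'
from h import *
a=cv2.imread("pics/w3.png")[10:138,245:390]
cv2.imwrite("pics/crop3.png",cv2.resize(a,None,fx=4.5,fy=4.5,interpolation=cv2.INTER_CUBIC))
E
```

```text
(no output)
```

View pics/crop3.png

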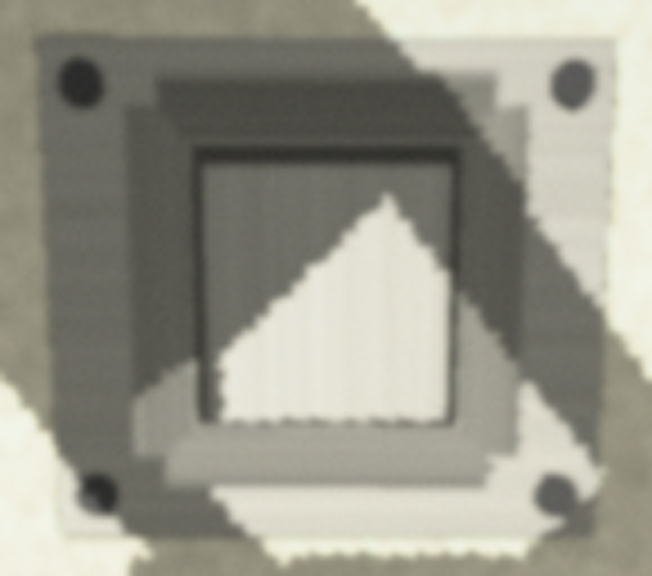

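```bash
python3 - <<'E'
from h import *
m=env.camera_model("wrist");M=(m,np.load("w3.npz")["T"])
P=lambda x,y:(245+x/4.5,10+y/4.5)
def f(name,C,z):
    q=[ray("wrist",*P(*c),z,M) for c in C]
    e=[q[1]-q[0],q[2]-q[3],q[3]-q[0],q[2]-q[1]]
    print(name,np.mean(q,0).round(1),[np.linalg.norm(x).round(1) for x in e],[(np.degrees(np.arctan2(x[1],x[0]))%90).round(1) for x in e])
f("inner42",[(193,148),(462,148),(455,425),(203,425)],42)
for z in(3,6,10):f("bolts",[(80,82),(573,82),(555,493),(98,493)],z)
f("plate",[(37,38),(615,38),(592,540),(60,540)],3)
f("lip",[(130,77),(527,77),(517,485),(135,485)],52)
f("floor top edge",[(203,163),(453,163),(447,425),(208,425)],10)
E
```

```text
inner42 [ 480.8 -199.    42. ] [np.float64(55.2), np.float64(54.3), np.float64(55.1), np.float64(55.0)] [np.float64(17.1), np.float64(17.1), np.float64(17.9), np.float64(16.9)]
bolts [ 480.2 -198.2    3. ] [np.float64(111.2), np.float64(110.6), np.float64(90.6), np.float64(90.6)] [np.float64(17.1), np.float64(17.1), np.float64(17.3), np.float64(16.9)]
bolts [ 480.2 -198.4    6. ] [np.float64(110.4), np.float64(109.6), np.float64(90.0), np.float64(89.9)] [np.float64(17.1), np.float64(17.1), np.float64(17.3), np.float64(16.8)]
bolts [ 480.2 -198.6   10. ] [np.float64(109.2), np.float64(108.6), np.float64(89.0), np.float64(89.0)] [np.float64(17.1), np.float64(17.1), np.float64(17.3), np.float64(16.8)]
plate [ 480.4 -199.4    3. ] [np.float64(129.4), np.float64(129.7), np.float64(110.8), np.float64(110.8)] [np.float64(17.1), np.float64(17.1), np.float64(16.9), np.float64(17.1)]
lip [ 480.6 -199.2   52. ] [np.float64(78.4), np.float64(80.9), np.float64(78.7), np.float64(78.7)] [np.float64(17.1), np.float64(17.0), np.float64(15.8), np.float64(17.6)]
floor top edge [ 480.7 -199.    10. ] [np.float64(56.1), np.float64(56.1), np.float64(56.9), np.float64(56.9)] [np.float64(17.1), np.float64(17.1), np.float64(17.0), np.float64(17.0)]
```

```bash
python3 -m jog '{"jaw":[35,35,35,35,35,35,35,35,35,35],"slide":[[0.5,0.05,0],[0.9,0,0],[0.9,0,0],[0.7,0,0],[0.28,0,0],[0,0,0.8],[0,0,0.8],[0,0,0.4],[0,0,0],[0,0,0]],"spin":[0,0,0,0,0,0,0,0,0,0]}'
```

```text
time_s: 8.3
ee_pos: [481.7, -201.4, 169.6]
ee_rot: [179.9, 0.0, 107.0]
force: [0.0, -0.4, -2.3]
gripper_width: 42.8
gripper_force: 40.0
```

```bash
python3 -m jog '{"jaw":[35,35,35,35,35,35,35],"slide":[[0.05,-0.01,0.25],[0,0,0.25],[0,0,0.2],[0,0,0.2],[0,0,0.15],[0,0,0],[0,0,0]],"spin":[0,0,0,0,0,0,0]}'
python3 -m jog '{"jaw":[35,35,35],"slide":[[0,0,0.15],[0,0,0.1],[0,0,0]],"spin":[0,0,0]}'
```

```text
time_s: 9.0
ee_pos: [480.5, -199.8, 137.4]
ee_rot: [180.0, -0.0, 107.0]
force: [-0.5, -0.2, -3.1]
gripper_width: 42.7
gripper_force: 40.0
time_s: 9.3
ee_pos: [480.0, -199.7, 129.4]
ee_rot: [-180.0, -0.0, 107.0]
force: [0.1, 0.9, -3.5]
gripper_width: 42.9
gripper_force: 40.0
```

```bash
python3 -m jog '{"jaw":[35,35,35,35,35,35],"slide":[[0,0,0.15],[0,0,0.15],[0,0,0.12],[0,0,0.07],[0,0,0],[0,0,0]],"spin":[0,0,0,0,0,0]}'
```

```text
time_s: 9.9
ee_pos: [480.4, -199.8, 115.2]
ee_rot: [180.0, -0.0, 107.0]
force: [-0.1, 0.7, -3.5]
gripper_width: 42.5
gripper_force: 40.0
```

```bash
python3 -m jog '{"jaw":[35,35,35],"slide":[[0,0,0.06],[0,0,0],[0,0,0]],"spin":[0,0,0]}'
python3 -m jog '{"jaw":[35,35,35],"slide":[[0,0,0.06],[0,0,0],[0,0,0]],"spin":[0,0,0]}'
```

```text
time_s: 10.2
ee_pos: [480.6, -200.0, 113.8]
ee_rot: [180.0, 0.0, 107.0]
force: [-0.4, -0.4, -0.7]
gripper_width: 43.0
gripper_force: 40.0
time_s: 10.5
ee_pos: [480.8, -200.1, 113.0]
ee_rot: [179.9, 0.1, 107.0]
force: [-2.4, 0.4, 5.9]
gripper_width: 42.5
gripper_force: 40.0
```

```bash
python3 -m jog '{"jaw":[35,35,35,35,35],"slide":[[0,0,0.08],[0,0,0.08],[0,0,0.06],[0,0,0],[0,0,0]],"spin":[0,0,0,0,0]}'
```

```text
time_s: 11.0
ee_pos: [481.0, -200.3, 107.5]
ee_rot: [179.9, 0.1, 107.0]
force: [-3.6, 0.4, 13.3]
gripper_width: 42.5
gripper_force: 40.0
```

```bash
python3 -m jog '{"jaw":[35,35,35,35],"slide":[[0,0,0.04],[0,0,0],[0,0,0],[0,0,0]],"spin":[0,-0.6,-0.7,-0.7]}'
python3 -c "
from h import *
s=env.state();print(s['force'],s['torque'],s['ee_pos'],s['ee_rot'])"
```

```text
time_s: 11.4
ee_pos: [481.8, -200.2, 106.8]
ee_rot: [179.8, 0.2, 123.2]
force: [-1.8, 1.5, 15.4]
gripper_width: 42.7
gripper_force: 40.0
[-1.84825907  1.51435072 15.40556184] [ 0.38819798  0.47287783 -0.02080955] [ 481.76131278 -200.19998494  106.77145533] [179.83036315   0.19970311 123.19503677]
```

```bash
python3 -m jog '{"jaw":[35,35,35,35,35,35,35,35,35,35],"slide":[[0,0,0],[0,0,0],[0,0,0],[0,0,0],[0,0,0],[0,0,0],[0,0,0],[0,0,0],[0,0,0],[0,0,0]],"spin":[-0.8,-0.8,-0.8,-0.8,-0.8,-0.8,-0.8,-0.9,0,0]}'
python3 -c "
from h import *
s=env.state();print(s['force'],s['torque'],s['ee_pos'],s['ee_rot'])
cv2.imwrite('pics/w4.png',env.grab_frame('wrist')[:,:,::-1])"
```

```text
time_s: 12.4
ee_pos: [482.0, -200.1, 106.8]
ee_rot: [-179.9, 0.3, 175.0]
force: [-2.7, 1.7, 14.3]
gripper_width: 42.6
gripper_force: 40.0
[-2.73788265  1.72763135 14.33657855] [ 0.35044724  0.45667657 -0.00630716] [ 482.03647868 -200.12476165  106.84687128] [-179.94672851    0.28748056  174.99142728]
```

View pics/w4.png

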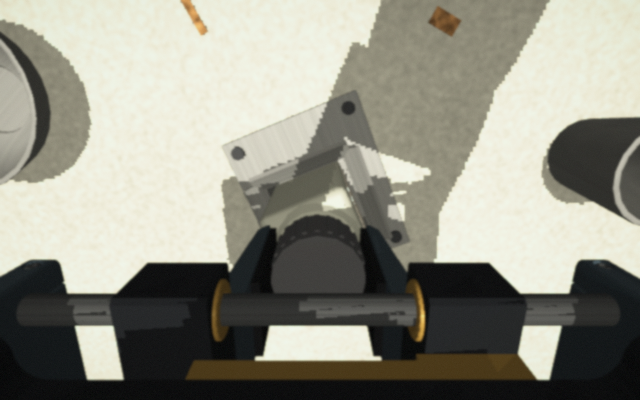

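The bottle stays square in the holder around (310,210), and the cap has turned 68° relative to it. Now I'll lift gently.

```bash
python3 -m jog '{"jaw":[35,35,35,35,35],"slide":[[0,0,-0.1],[0,0,-0.15],[0,0,-0.15],[0,0,-0.15],[0,0,0]],"spin":[0,0,0,0,0]}'
```

```text
time_s: 12.95
ee_pos: [480.6, -199.9, 120.8]
ee_rot: [-180.0, 0.1, 175.0]
force: [-0.6, 0.1, -0.1]
gripper_width: 42.8
gripper_force: 40.0
```

```bash
python3 -m jog '{"jaw":[35,35,35,35,35,35,35,35],"slide":[[0,0,-0.2],[0,0,-0.4],[0,0,-0.6],[0,0,-0.6],[0,0,-0.5],[0,0,-0.2],[0,0,0],[0,0,0]],"spin":[0,0,0,0,0,0,0,0]}'
python3 -c "
from h import *
s=env.state();print(s['force'],s['ee_pos'],s['ee_rot'])
a=env.grab_frame('wrist')[:,:,::-1];b=env.grab_frame('scene')[140:200,240:340,::-1]
o=np.zeros((400,800,3),np.uint8);o[:320,:400]=cv2.resize(a[100:356,160:480],(400,320));o[:240,400:]=cv2.resize(b,(400,240))
cv2.imwrite('pics/w5.png',o)"
```

```text
time_s: 13.75
ee_pos: [480.0, -199.7, 194.9]
ee_rot: [180.0, -0.1, 175.0]
force: [0.1, 1.0, 0.2]
gripper_width: 42.7
gripper_force: 40.0
[0.11028393 0.97129242 0.21987764] [ 479.95928695 -199.65908848  194.87973983] [ 1.79979286e+02 -5.32144135e-02  1.74988065e+02]
```

View pics/w5.png

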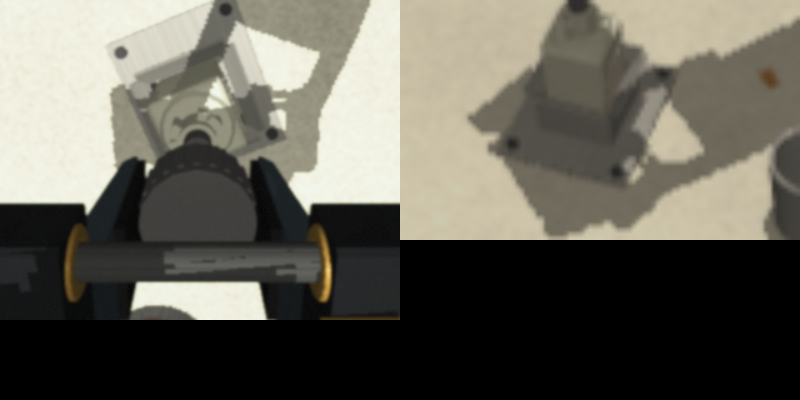

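The cap is level in the gripper. The bare neck is in view below it, and the bottle is seated in the holder. The rim is about 180 mm above the bottle's underside.

```bash
python3 -c "
from workcell import env
print(env.job_done())"
```

```text
the job is handed in; nothing more can be done
None
```

I handed the job in at about 14 s: the bottle stands home in the holder, and its twisted-off cap is held level straight above it, about 6 cm clear of the neck, with nothing touched or knocked over in the moves or pictures; the hand-in call returned no verdict.

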